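# Post the phone in the film-night phone box

## Task

Put the phone away for film night: draw the phone box's knob fully out until it clicks so that the slot is open, lay the phone flat on the sill with its leading end in the slot and let go of it, then take it afresh at its tail end and feed it through until it is flush with the panel. Last, push the knob fully home to shut the slot over the phone. Do not drop the phone, and leave the other things on the cart where they are.

Things in the scene. Friction and masses are not known exactly. Their poses are not given: they have to be found in the camera images.
- phone_box: Fixed bamboo phone box, 104 (its x) by 164 (y) by 78 mm high, flat lid. Origin: centre of its underside, on the work surface; z up. All (x, y, z) in mm below are in its frame. The upright face at y = 82, facing +y, is the slot panel; the phone goes in along -y, space behind the panel face 156 deep, inner floor at z = 30. The knob stands out of the -x side.
- slot (a point): Middle of the slot's lower edge on the panel's outer face, box (0, 82, 30). Slot 68 mm wide (x -34 to 34), 16 high (z 30 to 46), square edges; its bottom is level with the inner floor and the sill. The panel above it is plain and flat. Steel guides flank it: |x| 37 to 52, z 30 to 61, out to y = 95.5; a plunger cap on the one at x = -44 reaches z = 72.
- sill (a point): Middle of the sill's outer end, on its top, box (0, 180, 30). The sill is a tongue 40 mm wide (x -20 to 20), top at z = 30, from y = 96 to 180: fingers can pass down on either side of a phone lying on it. Between it and the panel (y 82 to 96) lies a threshold as wide as the box, 104, top also z = 30.
- shutter (a joint): Slide of the steel shutter and its knob: 0 = home, slot shut; 0.072 m = fully out, slot clear; starts 0 to 0.004. Out is along the box's -x. A spring click at each end takes about 6 N to leave; 1.5 N moves it between; it stays put. Plate 72 x 4 mm (y 86 to 90, z 31.5 to 53.5), 4 mm before the panel; fully out it spans x -108 to -36. A phone 4 mm proud of the panel blocks it.
- knob (a point): Centre of the round dark wooden knob head on the shutter's stem: 32 mm diameter, 22 mm long, axis along the box's x. Home at box (-90, 88, 44), 27 mm clear of the box's side; fully out at (-162, 88, 44). It moves with the shutter.
- phone: The phone: a flat slab with a dark screen on top and grey edges, 130 mm long (its x), 62 wide (its y), 10 thick, about 0.18 kg; starts flat, screen up, on the cart top. Origin: centre of its underside. Both ends are alike: either may go in first.
- remote: Bystander: black projector remote, 150 x 45 x 18 mm, origin centre of underside, long along its x. (Not listed: a fixed bamboo remote organizer, 85 x 180 x 95 mm, with two remotes standing in it up to 150 mm high, against the far rim behind the phone box, all of it beyond world x = 0.76.)
- coaster: Bystander: cork coaster, 100 mm across, 8 mm thick, under the mug; origin centre of underside.
- mug: Bystander: white mug, 80 mm across, 90 mm high, handle at its +y; origin centre of underside.
- tin: Bystander: steel tin with hinged lid, shut, 95 x 62 x 24 mm; origin centre of underside.
- clicker: Bystander: fidget clicker, 55 x 36 x 20 mm; origin centre of underside.
- card_box: Bystander: box of playing cards, 92 x 64 x 22 mm; origin centre of underside.
Not all that is in view belongs to the job. Several things look just like the phone: the one meant starts farthest from the robot's base.

How it is judged:
By the outcome, as a careful person would: the job done as asked, in the order asked, and still so for the second after the job is handed in, with the robot touching nothing.
It also fails if it takes over 72 s, if anything falls off the work surface, if the arm or the gripper's body presses on something with over 40 N, if the wrist force passes 120 N, or if a joint passes its speed limit or range.

## Robot

A 6-joint arm with a two-finger parallel gripper is mounted at the origin on the work surface. World frame = base frame: x ahead of the robot, y to its left, z up, the work surface at z = 0. Lengths are in m, angles in rad, forces in N, time in s.
With the tool pointing down it reaches from about 0.35 to 0.875 m from the base axis. Payload 4.2 kg.
Tool frame: the origin (TCP) lies midway between the tips of the shut fingers; the grasp point (between the pads) lies 19 mm behind it (grip_depth is the distance from the TCP to the grasp point, in m); z points along the fingers, y is the direction in which the jaws open and shut (so a half turn about z gives the same grasp; the last joint's range is limited). The gripper opens to 85 mm and grips with 20 to 120 N. Pads are 22 mm wide; open, the fingers measure 114 mm over their backs; the gripper's body (76 mm by 85 mm) begins 54 mm behind the grasp point. The pads swing forward as they close: fully open they stand 13 mm farther back than shut.
Start: joints at [1.576, 0.385, 0.008, 0, -1.194, -0.259], TCP at [0.157, 0.605, 0.231] pointing down, gripper open.
Joint ranges: [-3.14, 3.14], [-1.21, 2.06], [-1.07, 1.41], [-3.16, 2.05], [-2.99, -0.16], [-3.1, 3.1]. Speed limits (rad/s): [2.79, 2.79, 3.14, 3.14, 3.14, 3.14].

## Interface

Orientations are given as a unit quaternion [w, x, y, z].
In Python, from rig import state, grab_frame, sign_off, grip_depth gives the robot as it stands.
- The arm moves only by the tool apply_moves, never from a script. Its argument "steps" is a list of rows, each an object of numbers: "tx", "ty", "tz": the shift along the tool's x, y, z in cm; "rx", "ry", "rz": the turn, a rotation vector about the tool's x, y, z in rad. In form: [{"tx": .., "ty": .., "tz": .., "rx": .., "ry": .., "rz": ..}, ...]. A call has 1 to 10 rows; each row is the pose to reach, as a shift and turn from the pose commanded when the call began, along the tool's axes at that moment; what a row does not reach only later rows make up. A row lasts 1/10 s, in which the tool goes at most 50 mm and 8.59 degrees, less where a joint would pass 70% of its speed; a pose out of reach is approached as far as the arm can. A call with a gripper value outside its range is refused whole. "grip" is the gripper's target within -1 to 1 (fully open at 1, half-way at 0, shut at -1), set as the call begins (left out, the last holds). The fingers move at their own pace and stop on an object; the grip force is fixed at half the most. Time passes only in rows, so rows that repeat a pose let the fingers close. It gives the time, the measured TCP pose, the force and the opening at its end, in the units of the state.
- state(): the state, without advancing time (a new reading comes with each control period).
- grab_frame(name): name is "scene" or "side" or "wrist"; returns a dict with "image" (420x560x3 uint8, red, green, blue), "K" (3x3 intrinsics, pixels), "rvec" (rotation vector, rad) and "tvec" (3), from world to camera coordinates, as OpenCV has them. Camera axes: x right, y down, z forward; pixel columns grow to the right and rows downward; lengths in m; the calibration is good to about 2 mm. A picture is of the moment at which its call begins. There is no depth.
- sign_off(): hands the job in, once; it reports no verdict.
The state is a dict: "time": time; "joint_pos": joint angles; "joint_vel": joint speeds; "joint_torque": joint torques, N m; "ee_pos": TCP position; "tcp_rot": TCP orientation; "contact_force": force on the tool from outside, world axes, zero at the start; "moment": the same for the moment, N m; "gripper_width": opening from 0.0 (shut) to 1.0 (fully open).
Only numpy, scipy, OpenCV 4.12 (cv2) and the standard library are available. Lean on these libraries where they do the work, as an engineer would, in place of code of your own. Each camera call takes 0.05 s, during which the arm holds its last target. There are 200 camera calls.

## Working session

There is one attempt and no reset: what is moved stays moved. The work goes in short steps, Python scripts to look and compute and a tool call to move; the robot and the scene stay as the last step left them, time stands still between calls to the robot, and variables do not carry over. Pictures are saved under pics/ and viewed, about 8 in all and at most 12, crops included, and the job is handed in when it is done.

Besides the shell and the picture viewer there is one more tool, called after "Emit:" by a JSON object that holds its "api" and its "payload", one argument or row to a line. apply_moves: Moves the arm, as the interface text tells. Its arguments: {"type":"object","properties":{"steps":{"type":"array"},"grip":{"type":"number"}},"required":["steps"]}

```bash
mkdir -p pics
cat > h.py <<'E'
import numpy as np, cv2
from scipy.spatial.transform import Rotation as R
from rig import state, grab_frame, sign_off, grip_depth
def cam(n):
    f=grab_frame(n); np.savez(f'{n}.npz',**f); return f
def load(n): return dict(np.load(f'{n}.npz'))
def ray(f,uv):
    M=cv2.Rodrigues(f['rvec'])[0]; c=-M.T@f['tvec'].ravel()
    d=M.T@np.linalg.inv(f['K'])@np.array([uv[0],uv[1],1.]); return c,d/np.linalg.norm(d)
def onz(f,uv,z):
    c,d=ray(f,uv); return c+d*(z-c[2])/d[2]
def tri(f1,a,f2,b):
    c1,d1=ray(f1,a);c2,d2=ray(f2,b)
    s=np.linalg.lstsq(np.c_[d1,-d2],c2-c1,rcond=None)[0]
    p,q=c1+s[0]*d1,c2+s[1]*d2; return (p+q)/2,np.linalg.norm(p-q)
def proj(f,p): return cv2.projectPoints(np.float64(p).reshape(-1,3),f['rvec'],f['tvec'],f['K'],None)[0].reshape(-1,2)
def save(f,name,crop=None,s=1):
    im=f['image'][:,:,::-1]
    if crop: im=im[crop[1]:crop[3],crop[0]:crop[2]]
    cv2.imwrite(f'pics/{name}.png',cv2.resize(im,None,fx=s,fy=s,interpolation=cv2.INTER_CUBIC))
E
python3 - <<'E'
from h import *
a=cam('scene');b=cam('side');save(a,'scene0',None,1.4);save(b,'side0',None,1.4)
for f in(a,b):
    print(ray(f,(280,210)))
s=state();print(s['ee_pos'],s['tcp_rot'],grip_depth if not callable(grip_depth) else grip_depth())
E
```

```text
(array([1.17840801, 0.35562009, 0.89666316]), array([-0.57969069, -0.35750903, -0.73221991]))
(array([0.34410438, 0.80442146, 0.73591389]), array([ 0.14854251, -0.7708042 , -0.61951272]))
[0.15676608 0.60448072 0.2303185 ] [ 9.90083427e-04  9.91948339e-01 -1.26639271e-01 -8.08147697e-05] 0.0187
```

View pics/scene0.png

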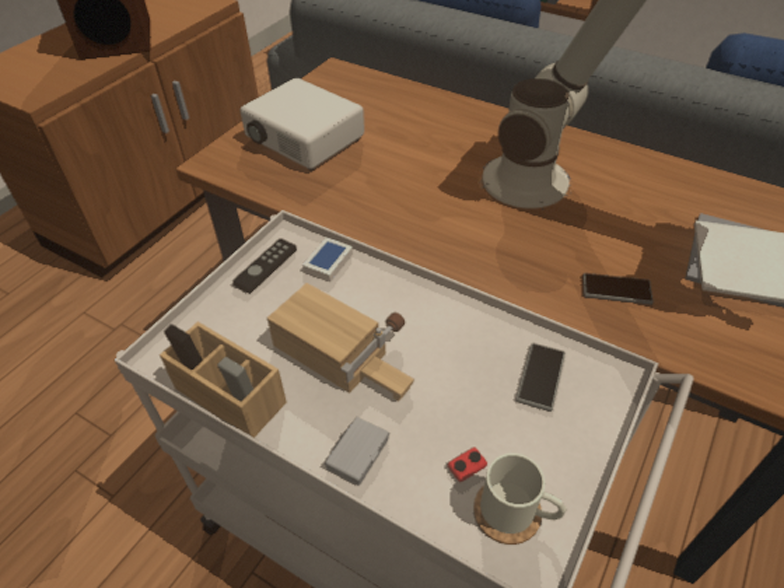

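View pics/side0.png

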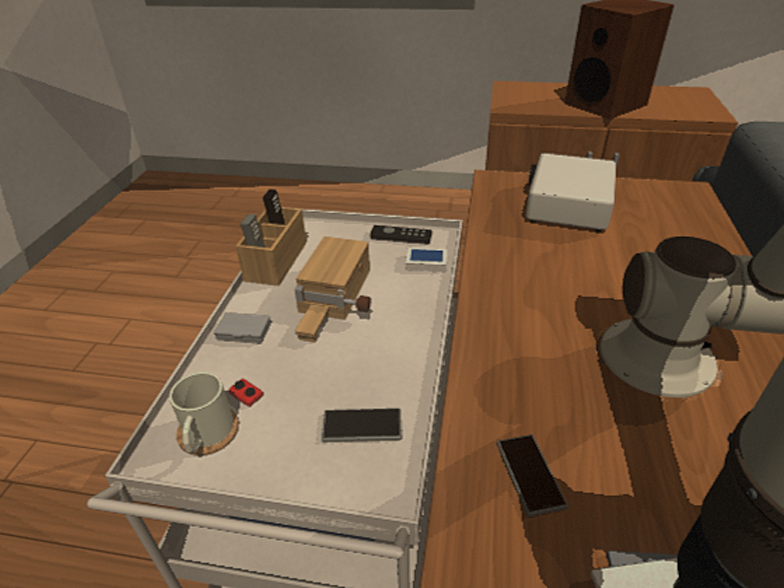

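The scene view shows the box at (325,335), the knob at (396,322), the sill end at (407,386) and the cart phone at (541,377). In the side view the phone is at (362,424), the knob at (364,303) and the sill end at (308,335). Both pictures are at 1.4x scale.

Run:
```python
from h import *
a=load('scene');b=load('side')
def blob(f,c,r,fn):
    x,y=int(c[0]/1.4),int(c[1]/1.4);im=f['image'].astype(int)
    m=fn(im).astype(np.uint8);w=np.zeros_like(m);w[y-r:y+r,x-r:x+r]=1;m*=w
    n,l,s,ce=cv2.connectedComponentsWithStats(m);k=1+np.argmax(s[1:,4])
    cn=max(cv2.findContours((l==k).astype(np.uint8),0,1)[0],key=cv2.contourArea)
    return ce[k],s[k],cv2.approxPolyDP(cn,4,True).reshape(-1,2)
dark=lambda im:im.max(2)<75
brown=lambda im:(im[...,0]-im[...,2]>12)&(im.max(2)<125)
P=[blob(a,(541,377),45,dark),blob(b,(362,424),45,dark)]
for p in P:print('phone',p[0],p[1],p[2].tolist())
print(tri(a,P[0][0],b,P[1][0]))
for p,f in zip(P,(a,b)): print([onz(f,q,0.01).round(3).tolist() for q in p[2]])
K=[blob(a,(396,322),12,brown),blob(b,(364,303),12,brown)]
for k in K:print('knob',k[0],k[1])
print(tri(a,K[0][0],b,K[1][0]))
pts={'lidA':((318,287),(325,238)),'lidknobfront':((383,327),(356,291)),'lidback far':((270,325),None),'sillL':((413,380),(297,333)),'sillR':((402,396),(318,338))}
print('lid front near', tri(a,np.array((383,327))/1.4,b,np.array((356,291))/1.4))
for s in [(413,379),(402,392)]:print('sc',onz(a,np.array(s)/1.4,.03))
for s in [(297,333),(318,337)]:print('sd',onz(b,np.array(s)/1.4,.03))
for s in [(310,287),(270,325),(347,362),(383,327)]:print('lid sc',onz(a,np.array(s)/1.4,.078))
for s in [(325,238),(369,241),(356,291),(298,285)]:print('lid sd',onz(b,np.array(s)/1.4,.078))
for n,s in dict(clicker=(467,464),mug=(515,500),tin=(357,450),card=(328,258),remote=(265,265)).items():print(n,onz(a,np.array(s)/1.4,.02))
for s in [(655,365),(283,215),(122,355)]:print('rim',onz(a,np.array(s)/1.4,.0))
```

```text
phone [386.56355456 267.94038245] [371 246  31  45 889] [[381, 246], [371, 283], [393, 290], [401, 252]]
phone [258.16129032 301.80254154] [ 231  292   55   21 1023] [[285, 293], [233, 293], [231, 312], [284, 310]]
(array([0.5092016 , 0.24368492, 0.00847019]), np.float64(0.0010601399147306977))
[[0.454, 0.206, 0.01], [0.569, 0.228, 0.01], [0.561, 0.28, 0.01], [0.446, 0.256, 0.01]]
[[0.452, 0.21, 0.01], [0.574, 0.229, 0.01], [0.564, 0.283, 0.01], [0.446, 0.259, 0.01]]
knob [281.98387097 229.83870968] [275 224  14  13 124]
knob [255.7919708 215.8649635] [248 204  18  24 274]
(array([ 0.56865762, -0.0143556 ,  0.05303843]), np.float64(0.006718664883080841))
lid front near (array([ 0.58249844, -0.03359441,  0.05498248]), np.float64(0.011799007381580328))
sc [0.64175515 0.06350715 0.03      ]
sc [0.67363961 0.06075009 0.03      ]
sd [0.67256854 0.07126229 0.03      ]
sd [0.62951402 0.07610698 0.03      ]
lid sc [ 0.59067013 -0.18107025  0.078     ]
lid sc [ 0.69840807 -0.1870386   0.078     ]
lid sc [ 0.69685037 -0.02940848  0.078     ]
lid sc [ 0.60398869 -0.01772353  0.078     ]
lid sd [ 0.68437578 -0.19074135  0.078     ]
lid sd [ 0.58452642 -0.19237895  0.078     ]
lid sd [ 0.57297681 -0.01323001  0.078     ]
lid sd [ 0.69158165 -0.01536644  0.078     ]
clicker [0.73055137 0.20933076 0.02      ]
mug [0.74648447 0.29545352 0.02      ]
tin [0.79624289 0.05143103 0.02      ]
card [ 0.46465968 -0.23562972  0.02      ]
remote [ 0.54535182 -0.33314369  0.02      ]
rim [0.37992121 0.40706759 0.        ]
rim [ 0.38561955 -0.41500322  0.        ]
rim [ 8.44031176e-01 -4.24740682e-01 -1.11022302e-16]
```

Emit:
{"api": "apply_moves", "payload": {
  "steps": [
    {"tx": 4,"ty": 4,"tz": -2},
    {"tx": 8,"ty": 8,"tz": -5},
    {"tx": 12,"ty": 12,"tz": -5,"rz": -0.05},
    {"tx": 16,"ty": 16,"tz": -5,"rz": -0.1},
    {"tx": 20,"ty": 20,"tz": -5,"rz": -0.15},
    {"tx": 23.5,"ty": 23.5,"tz": -5,"rz": -0.2},
    {"tx": 27,"ty": 27,"tz": -5,"rz": -0.254},
    {"tx": 30,"ty": 30,"tz": -5,"rz": -0.254},
    {"tx": 33,"ty": 33,"tz": -5,"rz": -0.254},
    {"tx": 36,"ty": 36,"tz": -5,"rz": -0.254}
  ]
}}

```text
invalid input
```

Run:
```python
from h import *
s=state();M=R.from_quat(np.roll(s['tcp_rot'],-1)).as_matrix();p=np.array(s['ee_pos'])
print(s['time'],p,M.round(3).tolist(),s['joint_pos'],s['contact_force'])
f=cam('wrist');print('cam in tool',M.T@(ray(f,(280,210))[0]-p),'dir',M.T@ray(f,(280,210))[1])
for t in([.5,.02,.28],[.56,-.01,.28]):print((M.T@(np.array(t)-p)*100).round(2))
```

```text
0.1 [0.15676608 0.60448072 0.2303185 ] [[0.968, -0.251, -0.0], [-0.251, -0.968, -0.002], [0.0, 0.002, -1.0]] [ 1.57561130e+00  3.85499467e-01  6.76768457e-03 -4.52168797e-04
 -1.19400633e+00 -2.58608792e-01] [-0.05703508  0.36142083 -0.05185314]
cam in tool [ 0.07081322 -0.00100478 -0.14321758] dir [-0.29404401  0.00491809  0.95577923]
[47.91 47.96 -4.87]
[54.47 49.36 -4.87]
```

Emit:
{"api": "apply_moves", "payload": {
  "steps": [
    {"tx": 3,"ty": 3,"tz": -2,"rx": 0,"ry": 0,"rz": 0},
    {"tx": 6.5,"ty": 6.5,"tz": -4,"rx": 0,"ry": 0,"rz": 0},
    {"tx": 10,"ty": 10,"tz": -5,"rx": 0,"ry": 0,"rz": -0.05},
    {"tx": 13.5,"ty": 13.5,"tz": -5,"rx": 0,"ry": 0,"rz": -0.1},
    {"tx": 17,"ty": 17,"tz": -5,"rx": 0,"ry": 0,"rz": -0.15},
    {"tx": 20.5,"ty": 20.5,"tz": -5,"rx": 0,"ry": 0,"rz": -0.2},
    {"tx": 24,"ty": 24,"tz": -5,"rx": 0,"ry": 0,"rz": -0.254},
    {"tx": 27.5,"ty": 27.5,"tz": -5,"rx": 0,"ry": 0,"rz": -0.254},
    {"tx": 31,"ty": 31,"tz": -5,"rx": 0,"ry": 0,"rz": -0.254},
    {"tx": 34.5,"ty": 34.5,"tz": -5,"rx": 0,"ry": 0,"rz": -0.254}
  ]
}}

```text
time: 1.15
ee_pos: [0.4045, 0.1826, 0.2814]
tcp_rot: [-0.0, 1.0, 0.0, 0.0]
contact_force: [1.1, 1.3, -0.6]
gripper_width: 1.0
```

Emit:
{"api": "apply_moves", "payload": {
  "steps": [
    {"tx": 2,"ty": 3,"tz": 0,"rx": 0,"ry": 0,"rz": 0},
    {"tx": 4,"ty": 6,"tz": 0,"rx": 0,"ry": 0,"rz": 0},
    {"tx": 6,"ty": 9.5,"tz": 0,"rx": 0,"ry": 0,"rz": 0},
    {"tx": 8,"ty": 13,"tz": 0,"rx": 0,"ry": 0,"rz": 0},
    {"tx": 9.5,"ty": 15,"tz": 0,"rx": 0,"ry": 0,"rz": 0},
    {"tx": 9.5,"ty": 15,"tz": 0,"rx": 0,"ry": 0,"rz": 0}
  ]
}}

```text
time: 1.75
ee_pos: [0.5001, 0.0325, 0.2806]
tcp_rot: [0.0, 1.0, -0.002, -0.001]
contact_force: [-0.2, 0.4, -1.0]
gripper_width: 0.995
```

```bash
cat > loc.py <<'E'
from h import *
def st():
    s=state();M=R.from_quat(np.roll(s['tcp_rot'],-1)).as_matrix();p=np.array(s['ee_pos'])
    print('t',round(s['time'],2),'p',p.round(4),'yaw',round(np.arctan2(M[1,0],M[0,0]),4),'F',np.round(s['contact_force'],1),'w',round(s['gripper_width'],3));return M,p
E
python3 - <<'E'
from loc import *
st();f=cam('wrist');save(f,'w1',None,1.4)
E
```

```text
t 1.75 p [0.5001 0.0325 0.2806] yaw -0.0041 F [-0.2  0.4 -1. ] w 0.995
```

View pics/w1.png

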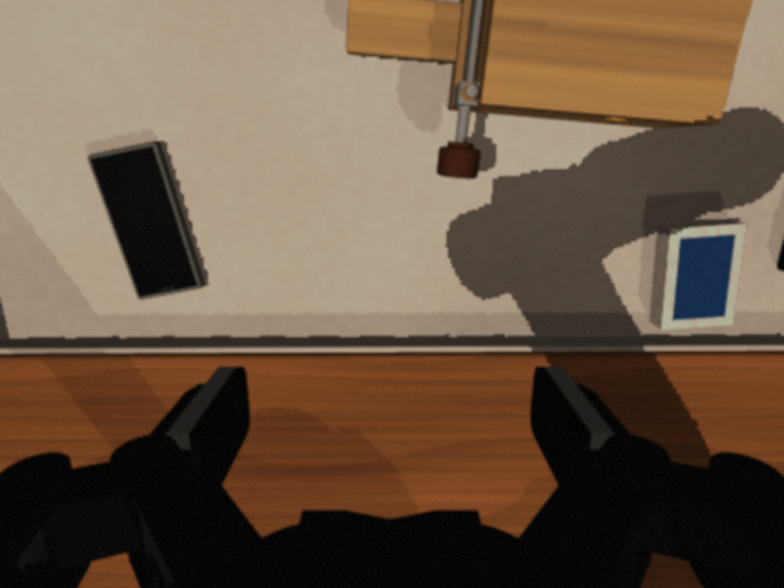

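The wrist view (1.4x) shows the knob at (459,160). The near lid edge runs from (480,104) to (720,125), the near sill corner is at (348,53) and the phone is at (148,220).

Run:
```python
from loc import *
f=load('wrist');a=load('scene');b=load('side')
g=lambda u:np.array(u)/1.4
W=[onz(f,g(u),z) for u,z in [((480,104),.078),((720,125),.078),((348,53),.03)]]
for w in W:print(w.round(4))
# fit box pose: lid edge corners (-52,82?),( -52,-82), sill corner (-20,180)
from scipy.optimize import least_squares
B=np.array([[-52,82],[-52,-82],[-20,180]])/1e3
def res(q):
    c,s=np.cos(q[2]),np.sin(q[2]);return (B@np.array([[c,s],[-s,c]])+q[:2]-np.array(W)[:,:2]).ravel()
o=least_squares(res,[.64,-.1,0]);print(o.x,(o.fun*1e3).round(1))
k=g((459,160))
print('knob z.05',onz(f,k,.05),onz(f,k,.044))
print(tri(f,k,b,(258.5,216.5)),tri(f,k,a,g((396,322))))
q=o.x;c,s=np.cos(q[2]),np.sin(q[2]);print('pred knob home',q[:2]+np.array([[c,-s],[s,c]])@[-.09,.088])
# phone corners
for u in [(90,157),(160,142),(206,286),(138,297)]:print('ph',onz(f,g(u),.01).round(4))
ph=g((140,220));print(tri(f,ph,a,(386.6,267.9)))
print('lid corner tri',tri(f,g((480,104)),a,g((383,327))),tri(f,g((348,53)),a,g((413,379))))
```

```text
[ 0.5988 -0.0283  0.078 ]
[ 0.5845 -0.1934  0.078 ]
[0.6389 0.0639 0.03  ]
[ 0.64332775 -0.11598858 -0.08768519] [-0.1 -1.5 -0.1  0.3  0.2  1.2]
knob z.05 [ 0.5614686  -0.01932832  0.05      ] [ 0.56131074 -0.0201751   0.044     ]
(array([ 0.56287817, -0.01966018,  0.04388461]), np.float64(0.0033077365633157013)) (array([ 0.56101615, -0.01881373,  0.0471849 ]), np.float64(0.001960498045358642))
pred knob home [ 0.56137993 -0.02044511]
ph [0.5644 0.2829 0.01  ]
ph [0.5761 0.2229 0.01  ]
ph [0.4519 0.1988 0.01  ]
ph [0.4419 0.2616 0.01  ]
(array([0.51336093, 0.24493603, 0.01627664]), np.float64(0.0023094012918213522))
lid corner tri (array([ 0.5981573 , -0.02609944,  0.06857255]), np.float64(0.008055845228806702)) (array([0.63976585, 0.06334623, 0.02738521]), np.float64(0.0016197551651293194))
```

Emit:
{"api": "apply_moves", "payload": {
  "steps": [
    {"tx": 2,"ty": 2,"tz": 2,"rx": 0,"ry": 0,"rz": 0.03},
    {"tx": 4,"ty": 4,"tz": 5,"rx": 0,"ry": 0,"rz": 0.06},
    {"tx": 6,"ty": 5.25,"tz": 8.5,"rx": 0,"ry": 0,"rz": 0.086},
    {"tx": 6,"ty": 5.25,"tz": 12,"rx": 0,"ry": 0,"rz": 0.086},
    {"tx": 6,"ty": 5.25,"tz": 15,"rx": 0,"ry": 0,"rz": 0.086},
    {"tx": 6,"ty": 5.25,"tz": 18,"rx": 0,"ry": 0,"rz": 0.086},
    {"tx": 6,"ty": 5.25,"tz": 21,"rx": 0,"ry": 0,"rz": 0.086},
    {"tx": 6,"ty": 5.25,"tz": 23.5,"rx": 0,"ry": 0,"rz": 0.086},
    {"tx": 6,"ty": 5.25,"tz": 25.4,"rx": 0,"ry": 0,"rz": 0.086},
    {"tx": 6,"ty": 5.25,"tz": 25.4,"rx": 0,"ry": 0,"rz": 0.086}
  ]
}}

```text
time: 2.8
ee_pos: [0.5566, -0.0172, 0.0248]
tcp_rot: [0.001, 0.999, -0.042, -0.003]
contact_force: [-0.6, -0.1, -0.0]
gripper_width: 0.998
```

Emit:
{"api": "apply_moves", "payload": {
  "steps": [
    {"tx": 0,"ty": 0,"tz": 0,"rx": 0,"ry": 0,"rz": 0},
    {"tx": 0,"ty": 0,"tz": 0,"rx": 0,"ry": 0,"rz": 0},
    {"tx": 0,"ty": 0,"tz": 0,"rx": 0,"ry": 0,"rz": 0},
    {"tx": 0,"ty": 0,"tz": 0,"rx": 0,"ry": 0,"rz": 0},
    {"tx": 0,"ty": 0,"tz": 0,"rx": 0,"ry": 0,"rz": 0},
    {"tx": 0,"ty": 0,"tz": 0,"rx": 0,"ry": 0,"rz": 0}
  ],
  "grip": -1
}}

```text
time: 3.4
ee_pos: [0.5602, -0.0199, 0.0293]
tcp_rot: [0.001, 0.999, -0.042, 0.001]
contact_force: [1.5, -8.5, 3.3]
gripper_width: 0.357
```

Emit:
{"api": "apply_moves", "payload": {
  "steps": [
    {"tx": -0.5,"ty": 0,"tz": 0,"rx": 0,"ry": 0,"rz": 0},
    {"tx": -1.3,"ty": 0,"tz": 0,"rx": 0,"ry": 0,"rz": 0},
    {"tx": -2.3,"ty": 0,"tz": 0,"rx": 0,"ry": 0,"rz": 0},
    {"tx": -3.3,"ty": 0,"tz": 0,"rx": 0,"ry": 0,"rz": 0},
    {"tx": -4.3,"ty": 0,"tz": 0,"rx": 0,"ry": 0,"rz": 0},
    {"tx": -5.3,"ty": 0,"tz": 0,"rx": 0,"ry": 0,"rz": 0},
    {"tx": -6.3,"ty": 0,"tz": 0,"rx": 0,"ry": 0,"rz": 0},
    {"tx": -7,"ty": 0,"tz": 0,"rx": 0,"ry": 0,"rz": 0},
    {"tx": -7.5,"ty": 0,"tz": 0,"rx": 0,"ry": 0,"rz": 0},
    {"tx": -7.6,"ty": 0,"tz": 0,"rx": 0,"ry": 0,"rz": 0}
  ]
}}

```text
time: 4.4
ee_pos: [0.4901, -0.0136, 0.0295]
tcp_rot: [0.0, 0.999, -0.041, 0.007]
contact_force: [18.0, -25.3, -10.7]
gripper_width: 0.352
```

Emit:
{"api": "apply_moves", "payload": {
  "steps": [
    {"tx": -0.2,"ty": 0,"tz": 0,"rx": 0,"ry": 0,"rz": 0},
    {"tx": -0.2,"ty": 0,"tz": 0,"rx": 0,"ry": 0,"rz": 0},
    {"tx": -0.2,"ty": 0,"tz": 0,"rx": 0,"ry": 0,"rz": 0}
  ]
}}

```text
time: 4.7
ee_pos: [0.4901, -0.0136, 0.0295]
tcp_rot: [0.0, 0.999, -0.041, 0.008]
contact_force: [21.3, -26.7, -11.6]
gripper_width: 0.349
```

Emit:
{"api": "apply_moves", "payload": {
  "steps": [
    {"tx": 0,"ty": 0,"tz": 0,"rx": 0,"ry": 0,"rz": 0},
    {"tx": 0,"ty": 0,"tz": 0,"rx": 0,"ry": 0,"rz": 0},
    {"tx": 0,"ty": 0,"tz": 0,"rx": 0,"ry": 0,"rz": 0},
    {"tx": 0,"ty": 0,"tz": 0,"rx": 0,"ry": 0,"rz": 0},
    {"tx": 0,"ty": 0,"tz": -2,"rx": 0,"ry": 0,"rz": 0},
    {"tx": 0,"ty": 0,"tz": -5.5,"rx": 0,"ry": 0,"rz": 0},
    {"tx": 0,"ty": 0,"tz": -9.5,"rx": 0,"ry": 0,"rz": 0},
    {"tx": 0,"ty": 0,"tz": -14,"rx": 0,"ry": 0,"rz": 0},
    {"tx": 0,"ty": 0,"tz": -18,"rx": 0,"ry": 0,"rz": 0},
    {"tx": 0,"ty": 0,"tz": -18,"rx": 0,"ry": 0,"rz": 0}
  ],
  "grip": 1
}}

```text
time: 5.7
ee_pos: [0.4848, -0.0102, 0.2136]
tcp_rot: [-0.002, 0.999, -0.042, 0.007]
contact_force: [0.6, 0.4, -0.6]
gripper_width: 0.998
```

Run:
```python
from loc import *
st();f=cam('wrist');save(f,'w2',None,1.2)
q=[.6433,-.116,-.0877];c,s=np.cos(q[2]),np.sin(q[2])
P=lambda x,y,z:[*(q[:2]+np.array([[c,-s],[s,c]])@[x/1e3,y/1e3]),z/1e3]
print('pred out knob (1.2x)',proj(f,[P(-162,88,44),P(-173,88,60),P(-151,88,60)])*1.2, P(-162,88,44))
```

```text
t 5.7 p [ 0.4848 -0.0102  0.2136] yaw -0.0838 F [ 0.6  0.4 -0.6] w 0.998
pred out knob (1.2x) [[340.61072982 217.35930442]
 [340.76702649 236.07796416]
 [340.9919259  207.00170321]] [np.float64(0.48963030604361857), np.float64(-0.014149005113587243), 0.044]
```

View pics/w2.png

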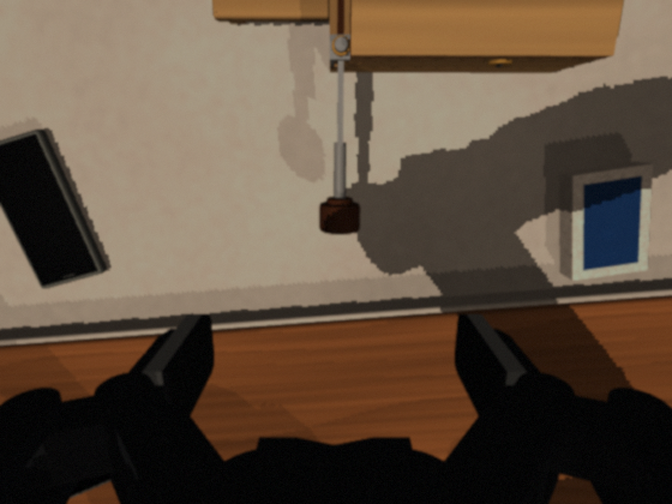

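The knob is at (340,216) in w2, against a fully-out prediction of (340.6,217), so it is fully out. Next is the phone.

Emit:
{"api": "apply_moves", "payload": {
  "steps": [
    {"tx": 0,"ty": -3,"tz": 0,"rx": 0,"ry": 0,"rz": -0.05},
    {"tx": 0,"ty": -7,"tz": 0,"rx": 0,"ry": 0,"rz": -0.1},
    {"tx": 0,"ty": -11.5,"tz": 1,"rx": 0,"ry": 0,"rz": -0.15},
    {"tx": 0.1,"ty": -16,"tz": 3,"rx": 0,"ry": 0,"rz": -0.2},
    {"tx": 0.2,"ty": -20,"tz": 5,"rx": 0,"ry": 0,"rz": -0.25},
    {"tx": 0.3,"ty": -23,"tz": 7,"rx": 0,"ry": 0,"rz": -0.266},
    {"tx": 0.3,"ty": -25.3,"tz": 9,"rx": 0,"ry": 0,"rz": -0.266},
    {"tx": 0.3,"ty": -25.3,"tz": 11,"rx": 0,"ry": 0,"rz": -0.266},
    {"tx": 0.3,"ty": -25.3,"tz": 12,"rx": 0,"ry": 0,"rz": -0.266},
    {"tx": 0.3,"ty": -25.3,"tz": 12,"rx": 0,"ry": 0,"rz": -0.266}
  ]
}}

```text
time: 6.75
ee_pos: [0.5044, 0.2394, 0.0848]
tcp_rot: [0.002, 0.996, 0.09, -0.003]
contact_force: [0.3, -0.7, -0.4]
gripper_width: 1.001
```

Run:
```python
from loc import *
st();f=cam('wrist');save(f,'w3',None,1.2)
```

```text
t 6.75 p [0.5044 0.2394 0.0848] yaw 0.1802 F [ 0.3 -0.7 -0.4] w 1.001
```

View pics/w3.png

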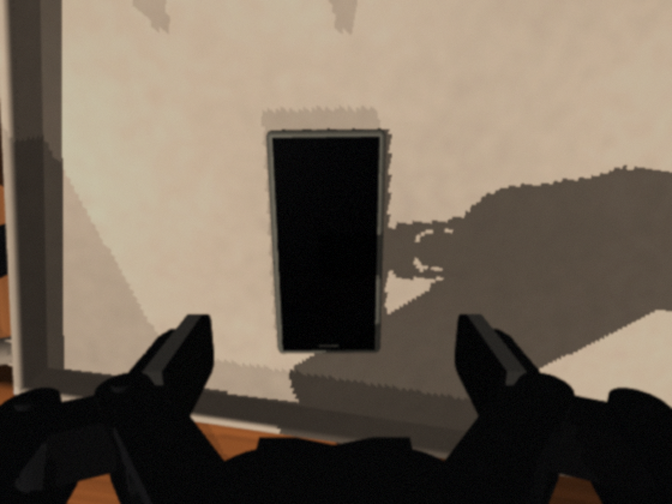

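Run:
```python
from loc import *
M,p=st();f=load('wrist')
C=np.array([onz(f,np.array(u)/1.2,.010) for u in [(267,132),(387,129),(380,352),(281,352)]]);print(C.round(4))
c=C.mean(0);l=(C[0]+C[1]-C[2]-C[3])/2;w=(C[0]+C[3]-C[1]-C[2])/2
print(c,'len',np.linalg.norm(l),'wid',np.linalg.norm(w),'yaw',np.arctan2(l[1],l[0]))
print('tool delta cm',(M.T@(np.r_[c[:2],-.003]-p)*100).round(2))
```

```text
t 6.8 p [0.5054 0.2399 0.0863] yaw 0.1802 F [-0.4  0.1  1.1] w 0.998
[[0.5651 0.2861 0.01  ]
 [0.5775 0.2261 0.01  ]
 [0.451  0.2026 0.01  ]
 [0.4405 0.261  0.01  ]]
[0.50854316 0.24397134 0.01      ] len 0.12786060138521127 wid 0.0603278320880125 yaw 0.1910553386609283
tool delta cm [ 0.4  -0.36  8.93]
```

Emit:
{"api": "apply_moves", "payload": {
  "steps": [
    {"tx": 0.3,"ty": -0.2,"tz": 2,"rx": 0,"ry": 0,"rz": -0.01},
    {"tx": 0.3,"ty": -0.3,"tz": 4,"rx": 0,"ry": 0,"rz": -0.01},
    {"tx": 0.3,"ty": -0.3,"tz": 6,"rx": 0,"ry": 0,"rz": -0.01},
    {"tx": 0.3,"ty": -0.3,"tz": 7.5,"rx": 0,"ry": 0,"rz": -0.01},
    {"tx": 0.3,"ty": -0.3,"tz": 8.4,"rx": 0,"ry": 0,"rz": -0.01},
    {"tx": 0.3,"ty": -0.3,"tz": 8.8,"rx": 0,"ry": 0,"rz": -0.01},
    {"tx": 0.3,"ty": -0.3,"tz": 8.8,"rx": 0,"ry": 0,"rz": -0.01}
  ]
}}

```text
time: 7.5
ee_pos: [0.5088, 0.244, -0.0003]
tcp_rot: [-0.0, 0.995, 0.095, 0.0]
contact_force: [-0.6, -1.1, 0.5]
gripper_width: 1.002
```

Emit:
{"api": "apply_moves", "payload": {
  "steps": [
    {"tx": 0,"ty": 0,"tz": 0,"rx": 0,"ry": 0,"rz": 0},
    {"tx": 0,"ty": 0,"tz": 0,"rx": 0,"ry": 0,"rz": 0},
    {"tx": 0,"ty": 0,"tz": 0,"rx": 0,"ry": 0,"rz": 0},
    {"tx": 0,"ty": 0,"tz": 0,"rx": 0,"ry": 0,"rz": 0}
  ],
  "grip": -1
}}

```text
time: 7.9
ee_pos: [0.5092, 0.2445, 0.001]
tcp_rot: [-0.0, 0.995, 0.095, 0.001]
contact_force: [-2.0, 0.5, 4.6]
gripper_width: 0.694
```

Emit:
{"api": "apply_moves", "payload": {
  "steps": [
    {"tx": 0,"ty": 0,"tz": -1,"rx": 0,"ry": 0,"rz": 0},
    {"tx": 0,"ty": 0,"tz": -3,"rx": 0,"ry": 0,"rz": 0},
    {"tx": 0,"ty": 0,"tz": -5.5,"rx": 0,"ry": 0,"rz": 0.05},
    {"tx": 0,"ty": 0,"tz": -8,"rx": 0,"ry": 0,"rz": 0.12},
    {"tx": 1,"ty": 2,"tz": -10.5,"rx": 0,"ry": 0,"rz": 0.22},
    {"tx": 2.5,"ty": 4.5,"tz": -12,"rx": 0,"ry": 0,"rz": 0.34},
    {"tx": 4.5,"ty": 7.5,"tz": -12,"rx": 0,"ry": 0,"rz": 0.46},
    {"tx": 6.5,"ty": 10.5,"tz": -12,"rx": 0,"ry": 0,"rz": 0.58},
    {"tx": 8.5,"ty": 13.5,"tz": -12,"rx": 0,"ry": 0,"rz": 0.7},
    {"tx": 8.5,"ty": 13.5,"tz": -12,"rx": 0,"ry": 0,"rz": 0.8}
  ]
}}

```text
time: 8.9
ee_pos: [0.6197, 0.1246, 0.1196]
tcp_rot: [-0.0, 0.953, -0.304, 0.001]
contact_force: [-1.4, -0.6, -1.9]
gripper_width: 0.699
```

```bash
cat >> loc.py <<'E'
q=[.6433,-.116,-.0877]
def P(x,y,z):
    c,s=np.cos(q[2]),np.sin(q[2]);return np.array([*(q[:2]+np.array([[c,-s],[s,c]])@[x/1e3,y/1e3]),z/1e3])
def go(x,y,z,yaw=q[2]-np.pi/2):
    M,p=st();Y=np.arctan2(M[1,0],M[0,0])
    T=R.from_euler('z',yaw).as_matrix()@np.diag([1,-1,-1.])
    print('to box',(x,y,z),'delta cm',(M.T@(P(x,y,z)-p)*100).round(2),'rvec',R.from_matrix(M.T@T).as_rotvec().round(3))
    print('now in box',(R.from_euler('z',-q[2]).as_matrix()@(p-[q[0],q[1],0])*1e3).round(1))
E
python3 -c "
from loc import *
go(0,200,100)"
```

```text
t 8.9 p [0.6197 0.1246 0.1196] yaw -0.6186 F [-1.4 -0.6 -1.9] w 0.699
to box (0, 200, 100) delta cm [5.75 0.99 1.96] rvec [-1.00e-03 -1.00e-03  1.04e+00]
now in box [-44.6 237.6 119.6]
```

Emit:
{"api": "apply_moves", "payload": {
  "steps": [
    {"tx": 1.5,"ty": 0.2,"tz": 0,"rx": 0,"ry": 0,"rz": 0.12},
    {"tx": 3,"ty": 0.5,"tz": 0,"rx": 0,"ry": 0,"rz": 0.24},
    {"tx": 4.5,"ty": 0.8,"tz": 0.5,"rx": 0,"ry": 0,"rz": 0.36},
    {"tx": 5.7,"ty": 1,"tz": 1,"rx": 0,"ry": 0,"rz": 0.48},
    {"tx": 5.7,"ty": 1,"tz": 2,"rx": 0,"ry": 0,"rz": 0.6},
    {"tx": 5.7,"ty": 1,"tz": 2,"rx": 0,"ry": 0,"rz": 0.72},
    {"tx": 5.7,"ty": 1,"tz": 2,"rx": 0,"ry": 0,"rz": 0.84},
    {"tx": 5.7,"ty": 1,"tz": 2,"rx": 0,"ry": 0,"rz": 0.96},
    {"tx": 5.7,"ty": 1,"tz": 2,"rx": 0,"ry": 0,"rz": 1.04},
    {"tx": 5.7,"ty": 1,"tz": 2,"rx": 0,"ry": 0,"rz": 1.04}
  ]
}}

```text
time: 9.9
ee_pos: [0.6582, 0.0868, 0.0996]
tcp_rot: [-0.0, -0.679, 0.734, 0.0]
contact_force: [-0.5, 0.3, -1.4]
gripper_width: 0.693
```

Run:
```python
from loc import *
go(0,200,45);f=cam('wrist');save(f,'w4',None,1.2)
print((proj(f,[P(-34,82,46),P(34,82,46),P(-52,82,78),P(52,82,78),P(-31,135,79),P(31,135,79),P(-20,180,30),P(20,180,30),P(-37,95.5,61),P(37,95.5,61)])*1.2).round(0).tolist())
```

```text
t 9.9 p [0.6582 0.0868 0.0996] yaw -1.6498 F [-0.5  0.3 -1.4] w 0.693
to box (0, 200, 45) delta cm [ 0.33 -0.29  5.46] rvec [0.    0.    0.009]
now in box [ -2.9 203.3  99.6]
[[409.0, 2.0], [249.0, 0.0], [476.0, -24.0], [179.0, -27.0], [408.0, 132.0], [246.0, 131.0], [366.0, 219.0], [291.0, 218.0], [421.0, 29.0], [235.0, 27.0]]
```

View pics/w4.png

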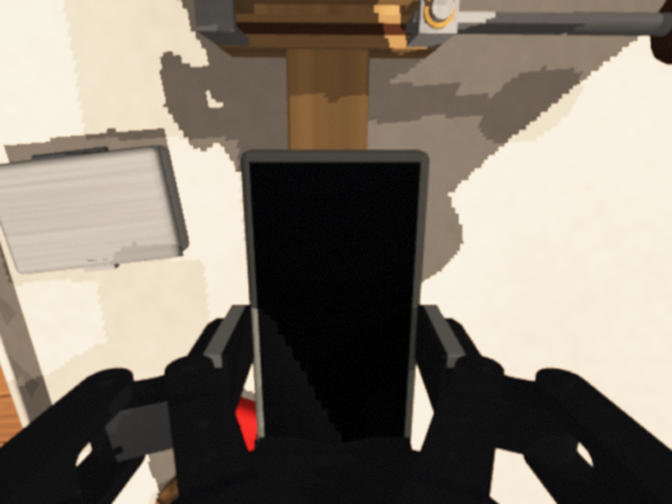

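w4 shows the phone held level with its lead edge at row 152 (cols 243–428). The sill lies behind it at cols 288–369, and the guides are at the top at cols 236 and 413.

Run:
```python
from loc import *
f=load('wrist');im=cv2.cvtColor(f['image'],cv2.COLOR_RGB2HSV).astype(int);g=f['image'].astype(int)
tb=lambda w:(R.from_euler('z',-q[2]).as_matrix()@(np.array(w)-[q[0],q[1],0])*1e3).round(1)
for r in (65,80,95,110):
    d=np.abs(np.diff(g[r/1 and r].sum(1)));row=g[r]
    sat=im[r,:,1]; c=np.where(sat[225:320]>110)[0]+225
    if len(c): print(r,c.min(),c.max(),tb(onz(f,(c.min(),r),.03)),tb(onz(f,(c.max()+1,r),.03)))
for u in [(243,152),(428,152)]:print('lead',tb(onz(f,np.array(u)/1.2,.1086)))
for u in [(236,38),(413,36)]:print('guide',tb(onz(f,np.array(u)/1.2,.061)))
save(f,'x')
```

```text
65 239 306 [ 20.3 110.9  30. ] [-19.1 110.6  30. ]
80 240 306 [ 19.9 119.1  30. ] [-19.4 118.8  30. ]
95 240 305 [ 20.1 127.5  30. ] [-19.  127.2  30. ]
110 240 305 [ 20.3 136.1  30. ] [-19.3 135.7  30. ]
lead [ 26.4 141.2 108.6]
lead [-32.8 140.7 108.6]
guide [37.  99.3 61. ]
guide [-34.1  98.1  61. ]
```

Emit:
{"api": "apply_moves", "payload": {
  "steps": [
    {"tx": 0.2,"ty": -0.2,"tz": 1,"rx": 0,"ry": 0,"rz": 0.009},
    {"tx": 0.3,"ty": -0.34,"tz": 2.5,"rx": 0,"ry": 0,"rz": 0.009},
    {"tx": 0.3,"ty": -0.34,"tz": 4,"rx": 0,"ry": 0,"rz": 0.009},
    {"tx": 0.3,"ty": -0.34,"tz": 5.3,"rx": 0,"ry": 0,"rz": 0.009},
    {"tx": 0.3,"ty": -0.34,"tz": 6.1,"rx": 0,"ry": 0,"rz": 0.009},
    {"tx": 0.3,"ty": -0.34,"tz": 6.3,"rx": 0,"ry": 0,"rz": 0.009},
    {"tx": 0.3,"ty": -0.34,"tz": 6.3,"rx": 0,"ry": 0,"rz": 0.009},
    {"tx": 0.3,"ty": -0.34,"tz": 6.3,"rx": 0,"ry": 0,"rz": 0.009}
  ]
}}

```text
time: 10.75
ee_pos: [0.6622, 0.0837, 0.0369]
tcp_rot: [0.001, -0.675, 0.737, -0.0]
contact_force: [1.0, 0.2, -1.8]
gripper_width: 0.694
```

Run:
```python
from loc import *
go(.5,125,34.5)
```

```text
t 10.75 p [0.6622 0.0837 0.0369] yaw -1.6585 F [ 1.   0.2 -1.8] w 0.694
to box (0.5, 125, 34.5) delta cm [7.56 0.08 0.24] rvec [-0.001  0.     0.   ]
now in box [  1.3 200.6  36.9]
```

Emit:
{"api": "apply_moves", "payload": {
  "steps": [
    {"tx": 0.8,"ty": 0.08,"tz": 0.2,"rx": 0,"ry": 0,"rz": 0},
    {"tx": 2,"ty": 0.08,"tz": 0.2,"rx": 0,"ry": 0,"rz": 0},
    {"tx": 3.2,"ty": 0.08,"tz": 0.2,"rx": 0,"ry": 0,"rz": 0},
    {"tx": 4.2,"ty": 0.08,"tz": 0.2,"rx": 0,"ry": 0,"rz": 0},
    {"tx": 5,"ty": 0.08,"tz": 0.2,"rx": 0,"ry": 0,"rz": 0},
    {"tx": 5.7,"ty": 0.08,"tz": 0.2,"rx": 0,"ry": 0,"rz": 0},
    {"tx": 6.2,"ty": 0.08,"tz": 0.2,"rx": 0,"ry": 0,"rz": 0},
    {"tx": 6.5,"ty": 0.08,"tz": 0.2,"rx": 0,"ry": 0,"rz": 0}
  ]
}}

```text
time: 11.55
ee_pos: [0.6551, 0.0183, 0.0343]
tcp_rot: [0.0, -0.675, 0.738, -0.0]
contact_force: [-0.0, 1.0, -1.7]
gripper_width: 0.695
```

Run:
```python
from loc import *
go(.5,122,31)
```

```text
t 11.55 p [0.6551 0.0183 0.0343] yaw -1.6592 F [-0.   1.  -1.7] w 0.695
to box (0.5, 122, 31) delta cm [ 1.28 -0.05  0.33] rvec [-0.     0.    -0.001]
now in box [  0.  134.8  34.3]
```

Lead is about 12 mm into the slot with no contact. Next I go 12 mm further in, then lower it.

Emit:
{"api": "apply_moves", "payload": {
  "steps": [
    {"tx": 0.4,"ty": -0.05,"tz": 0,"rx": 0,"ry": 0,"rz": 0},
    {"tx": 0.9,"ty": -0.05,"tz": 0,"rx": 0,"ry": 0,"rz": 0},
    {"tx": 1.2,"ty": -0.05,"tz": 0,"rx": 0,"ry": 0,"rz": 0},
    {"tx": 1.2,"ty": -0.05,"tz": 0.1,"rx": 0,"ry": 0,"rz": 0},
    {"tx": 1.2,"ty": -0.05,"tz": 0.2,"rx": 0,"ry": 0,"rz": 0},
    {"tx": 1.2,"ty": -0.05,"tz": 0.3,"rx": 0,"ry": 0,"rz": 0},
    {"tx": 1.2,"ty": -0.05,"tz": 0.3,"rx": 0,"ry": 0,"rz": 0}
  ]
}}

```text
time: 12.25
ee_pos: [0.6546, 0.007, 0.0312]
tcp_rot: [-0.0, -0.675, 0.737, 0.0]
contact_force: [-0.8, -0.5, -2.4]
gripper_width: 0.697
```

Run:
```python
from loc import *
go(.5,122,31)
```

```text
t 12.25 p [0.6546 0.007  0.0312] yaw -1.6584 F [-0.8 -0.5 -2.4] w 0.697
to box (0.5, 122, 31) delta cm [ 0.16 -0.    0.02] rvec [ 0. -0.  0.]
now in box [  0.5 123.6  31.2]
```

Emit:
{"api": "apply_moves", "payload": {
  "steps": [
    {"tx": 0,"ty": 0,"tz": 0.1,"rx": 0,"ry": 0,"rz": 0},
    {"tx": 0,"ty": 0,"tz": 0.15,"rx": 0,"ry": 0,"rz": 0},
    {"tx": 0,"ty": 0,"tz": 0.15,"rx": 0,"ry": 0,"rz": 0}
  ]
}}

```text
time: 12.55
ee_pos: [0.6547, 0.007, 0.0311]
tcp_rot: [0.0, -0.675, 0.737, -0.0]
contact_force: [-3.0, -0.9, 4.8]
gripper_width: 0.692
```

Emit:
{"api": "apply_moves", "payload": {
  "steps": [
    {"tx": 0,"ty": 0,"tz": 0,"rx": 0,"ry": 0,"rz": 0},
    {"tx": 0,"ty": 0,"tz": 0,"rx": 0,"ry": 0,"rz": 0},
    {"tx": 0,"ty": 0,"tz": 0,"rx": 0,"ry": 0,"rz": 0},
    {"tx": 0,"ty": 0,"tz": -1.5,"rx": 0,"ry": 0,"rz": 0},
    {"tx": 0,"ty": 0,"tz": -4,"rx": 0,"ry": 0,"rz": 0},
    {"tx": -2,"ty": 0,"tz": -6,"rx": 0,"ry": 0,"rz": 0},
    {"tx": -5,"ty": 0,"tz": -7,"rx": 0,"ry": 0,"rz": 0},
    {"tx": -8,"ty": 0,"tz": -8,"rx": 0,"ry": 0,"rz": 0},
    {"tx": -8,"ty": 0,"tz": -8,"rx": 0,"ry": 0,"rz": 0},
    {"tx": -8,"ty": 0,"tz": -8,"rx": 0,"ry": 0,"rz": 0}
  ],
  "grip": 1
}}

```text
time: 13.55
ee_pos: [0.6618, 0.0872, 0.1108]
tcp_rot: [0.001, -0.676, 0.737, -0.0]
contact_force: [-0.5, -0.3, 0.6]
gripper_width: 1.0
```

Run:
```python
from loc import *
go(.5,180,30);f=cam('wrist');save(f,'w5',None,1.2)
print((proj(f,[P(-31,188,40),P(31,188,40),P(-31,96,40),P(31,96,40),P(-34,82,46),P(34,82,46)])*1.2).round(0).tolist())
```

```text
t 13.55 p [0.6618 0.0872 0.1108] yaw -1.6575 F [-0.5 -0.3  0.6] w 1.0
to box (0.5, 180, 30) delta cm [2.41 0.02 8.08] rvec [-0.001  0.001  0.001]
now in box [  0.6 204.  110.8]
[[392.0, 231.0], [277.0, 231.0], [400.0, 43.0], [270.0, 43.0], [410.0, 6.0], [260.0, 6.0]]
```

View pics/w5.png

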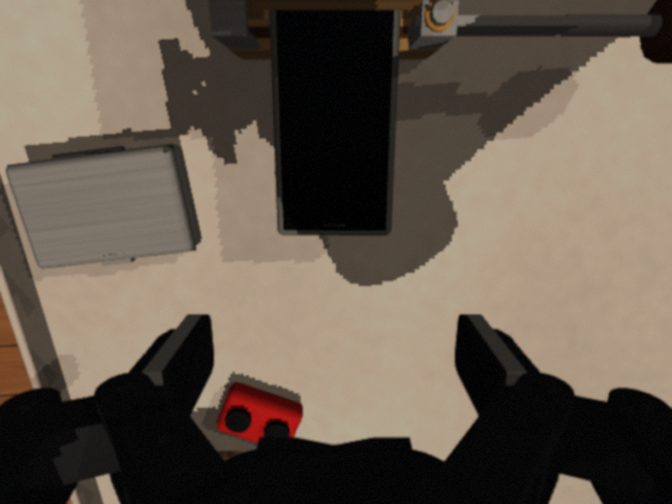

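w5 shows the phone straight on the sill, its lead under the slot edge and its tail at row 235 (y≈190). Next I re-grip at the tail.

Emit:
{"api": "apply_moves", "payload": {
  "steps": [
    {"tx": 1,"ty": 0,"tz": 1.5,"rx": 0,"ry": 0,"rz": 0},
    {"tx": 2.2,"ty": 0,"tz": 3.5,"rx": 0,"ry": 0,"rz": 0},
    {"tx": 2.2,"ty": 0,"tz": 5.5,"rx": 0,"ry": 0,"rz": 0},
    {"tx": 2.2,"ty": 0,"tz": 7,"rx": 0,"ry": 0,"rz": 0},
    {"tx": 2.2,"ty": 0,"tz": 7.8,"rx": 0,"ry": 0,"rz": 0},
    {"tx": 2.2,"ty": 0,"tz": 8,"rx": 0,"ry": 0,"rz": 0},
    {"tx": 2.2,"ty": 0,"tz": 8,"rx": 0,"ry": 0,"rz": 0}
  ]
}}

```text
time: 14.3
ee_pos: [0.66, 0.0646, 0.03]
tcp_rot: [0.0, -0.675, 0.737, -0.0]
contact_force: [-0.6, -0.9, 0.2]
gripper_width: 0.996
```

Emit:
{"api": "apply_moves", "payload": {
  "steps": [
    {"tx": 0,"ty": 0,"tz": 0,"rx": 0,"ry": 0,"rz": 0},
    {"tx": 0,"ty": 0,"tz": 0,"rx": 0,"ry": 0,"rz": 0},
    {"tx": 0,"ty": 0,"tz": 0,"rx": 0,"ry": 0,"rz": 0},
    {"tx": 0,"ty": 0,"tz": 0,"rx": 0,"ry": 0,"rz": 0}
  ],
  "grip": -1
}}

```text
time: 14.7
ee_pos: [0.6607, 0.065, 0.0316]
tcp_rot: [0.001, -0.676, 0.737, -0.001]
contact_force: [0.1, 0.2, 6.4]
gripper_width: 0.69
```

Run:
```python
from loc import *
go(.5,112,31)
```

```text
t 14.7 p [0.6607 0.065  0.0316] yaw -1.6581 F [0.1 0.2 6.4] w 0.69
to box (0.5, 112, 31) delta cm [6.98 0.1  0.06] rvec [-0.003  0.001  0.   ]
now in box [  1.4 181.8  31.6]
```

Emit:
{"api": "apply_moves", "payload": {
  "steps": [
    {"tx": 0.5,"ty": 0.05,"tz": -0.08,"rx": 0,"ry": 0,"rz": 0},
    {"tx": 1.4,"ty": 0.08,"tz": -0.08,"rx": 0,"ry": 0,"rz": 0},
    {"tx": 2.4,"ty": 0.08,"tz": -0.08,"rx": 0,"ry": 0,"rz": 0},
    {"tx": 3.4,"ty": 0.08,"tz": -0.08,"rx": 0,"ry": 0,"rz": 0},
    {"tx": 4.4,"ty": 0.08,"tz": -0.08,"rx": 0,"ry": 0,"rz": 0},
    {"tx": 5.4,"ty": 0.08,"tz": -0.08,"rx": 0,"ry": 0,"rz": 0},
    {"tx": 6.2,"ty": 0.08,"tz": -0.08,"rx": 0,"ry": 0,"rz": 0},
    {"tx": 6.8,"ty": 0.08,"tz": -0.08,"rx": 0,"ry": 0,"rz": 0},
    {"tx": 6.9,"ty": 0.08,"tz": -0.08,"rx": 0,"ry": 0,"rz": 0},
    {"tx": 6.9,"ty": 0.08,"tz": -0.08,"rx": 0,"ry": 0,"rz": 0}
  ]
}}

```text
time: 15.7
ee_pos: [0.6537, -0.0048, 0.0317]
tcp_rot: [0.001, -0.675, 0.738, -0.001]
contact_force: [0.6, 2.2, 5.7]
gripper_width: 0.694
```

Run:
```python
from loc import *
go(.5,112,31)
```

```text
t 15.7 p [ 0.6537 -0.0048  0.0317] yaw -1.6593 F [0.6 2.2 5.7] w 0.694
to box (0.5, 112, 31) delta cm [-0.03  0.01  0.07] rvec [-0.002  0.001 -0.001]
now in box [  0.6 111.7  31.7]
```

Emit:
{"api": "apply_moves", "payload": {
  "steps": [
    {"tx": 0,"ty": 0,"tz": 0,"rx": 0,"ry": 0,"rz": 0},
    {"tx": 0,"ty": 0,"tz": 0,"rx": 0,"ry": 0,"rz": 0},
    {"tx": 0,"ty": 0,"tz": 0,"rx": 0,"ry": 0,"rz": 0},
    {"tx": 0,"ty": 0,"tz": -1.5,"rx": 0,"ry": 0,"rz": 0},
    {"tx": 0,"ty": 0,"tz": -4,"rx": 0,"ry": 0,"rz": 0},
    {"tx": -2,"ty": 0,"tz": -6,"rx": 0,"ry": 0,"rz": 0},
    {"tx": -4,"ty": 0,"tz": -6,"rx": 0,"ry": 0,"rz": 0},
    {"tx": -5,"ty": 0,"tz": -6,"rx": 0,"ry": 0,"rz": 0},
    {"tx": -5,"ty": 0,"tz": -6,"rx": 0,"ry": 0,"rz": 0}
  ],
  "grip": 1
}}

```text
time: 16.6
ee_pos: [0.6566, 0.0472, 0.0898]
tcp_rot: [-0.001, -0.676, 0.737, 0.001]
contact_force: [0.2, -0.3, -0.8]
gripper_width: 0.999
```

Emit:
{"api": "apply_moves", "payload": {
  "steps": [
    {"tx": 0,"ty": 0,"tz": 0,"rx": 0,"ry": 0,"rz": 0},
    {"tx": 0,"ty": 0,"tz": 0,"rx": 0,"ry": 0,"rz": 0},
    {"tx": 0,"ty": 0,"tz": 0,"rx": 0,"ry": 0,"rz": 0},
    {"tx": 0,"ty": 0,"tz": 0,"rx": 0,"ry": 0,"rz": 0},
    {"tx": 0,"ty": 0,"tz": 0,"rx": 0,"ry": 0,"rz": 0},
    {"tx": 0,"ty": 0,"tz": 0,"rx": 0,"ry": 0,"rz": 0}
  ],
  "grip": -1
}}

```text
time: 17.2
ee_pos: [0.6572, 0.0455, 0.0906]
tcp_rot: [-0.0, -0.675, 0.738, 0.0]
contact_force: [-1.1, 0.7, -0.3]
gripper_width: -0.004
```

Run:
```python
from loc import *
go(.5,140,34);f=cam('wrist');save(f,'w6',None,1.2)
print((proj(f,[P(-31,120,40),P(31,120,40),P(-37,95.5,61),P(37,95.5,61),P(0,180,30)])*1.2).round(0).tolist())
```

```text
t 17.2 p [0.6572 0.0455 0.0906] yaw -1.6591 F [-1.1  0.7 -0.3] w -0.004
to box (0.5, 140, 34) delta cm [ 2.21 -0.08  5.66] rvec [ 0.    -0.    -0.001]
now in box [ -0.3 162.1  90.6]
[[398.0, 188.0], [267.0, 188.0], [423.0, 135.0], [241.0, 136.0], [333.0, 297.0]]
```

View pics/w6.png

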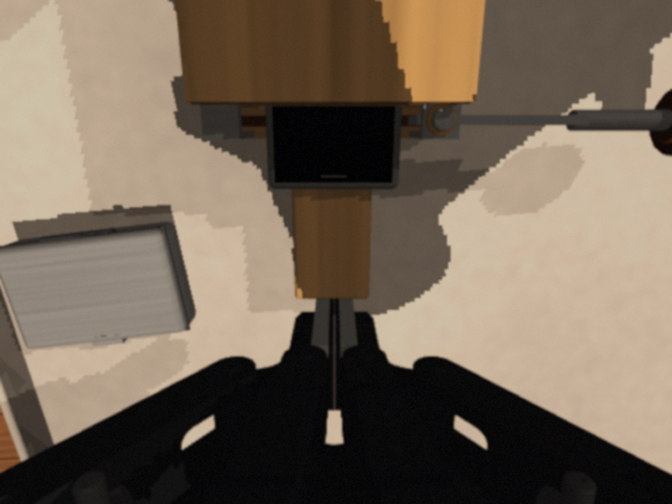

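w6 shows the phone's tail at row 188 (y=120.0 by projection), the shut fingers on the sill's centre line, and the lid edge at row 102. Next I push with the shut fingers.

Emit:
{"api": "apply_moves", "payload": {
  "steps": [
    {"tx": 0.8,"ty": -0.08,"tz": 2,"rx": 0,"ry": 0,"rz": 0},
    {"tx": 1.7,"ty": -0.08,"tz": 4,"rx": 0,"ry": 0,"rz": 0},
    {"tx": 1.7,"ty": -0.08,"tz": 5.2,"rx": 0,"ry": 0,"rz": 0},
    {"tx": 1.7,"ty": -0.08,"tz": 5.7,"rx": 0,"ry": 0,"rz": 0},
    {"tx": 1.7,"ty": -0.08,"tz": 5.7,"rx": 0,"ry": 0,"rz": 0},
    {"tx": 2.3,"ty": -0.08,"tz": 5.7,"rx": 0,"ry": 0,"rz": 0},
    {"tx": 3.2,"ty": -0.08,"tz": 5.7,"rx": 0,"ry": 0,"rz": 0},
    {"tx": 4.2,"ty": -0.08,"tz": 5.7,"rx": 0,"ry": 0,"rz": 0},
    {"tx": 5,"ty": -0.08,"tz": 5.7,"rx": 0,"ry": 0,"rz": 0},
    {"tx": 5,"ty": -0.08,"tz": 5.7,"rx": 0,"ry": 0,"rz": 0}
  ]
}}

```text
time: 18.25
ee_pos: [0.6536, -0.0055, 0.0341]
tcp_rot: [0.0, -0.675, 0.738, -0.0]
contact_force: [-0.1, 0.5, 0.4]
gripper_width: 0.004
```

Run:
```python
from loc import *
go(.5,93,33.5);f=cam('wrist');save(f,'w7',None,1.2)
print('fronts y 100..106:',(proj(f,[P(0,y,40) for y in (95,98,100,102,104,106)])*1.2)[:,1].round(0).tolist(), proj(f,P(0,82,46))*1.2)
```

```text
t 18.25 p [ 0.6536 -0.0055  0.0341] yaw -1.6604 F [-0.1  0.5  0.4] w 0.004
to box (0.5, 93, 33.5) delta cm [1.79 0.   0.06] rvec [-0.     0.    -0.002]
now in box [  0.6 110.9  34.1]
fronts y 100..106: [284.0, 292.0, 297.0, 302.0, 307.0, 312.0] [[334.65183552 254.45439861]]
```

View pics/w7.png

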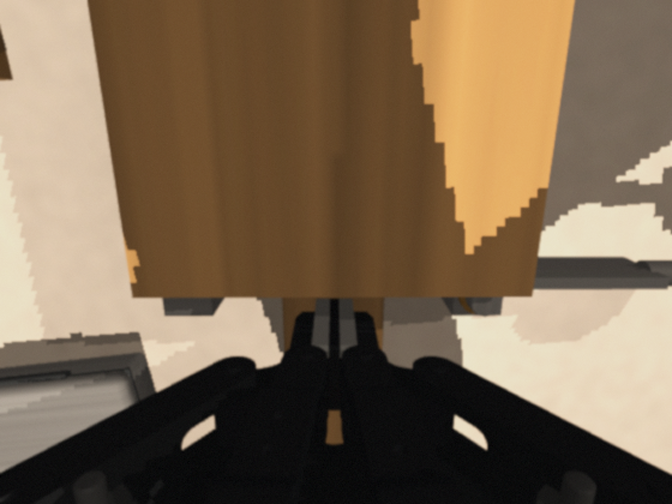

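w7 shows the tail now hidden under the lid edge at row 297, so its y is ≤100. That agrees with the finger face 11 mm ahead of the TCP. Next I push the rest.

Emit:
{"api": "apply_moves", "payload": {
  "steps": [
    {"tx": 0.3,"ty": 0,"tz": 0.03,"rx": 0,"ry": 0,"rz": 0},
    {"tx": 0.6,"ty": 0,"tz": 0.03,"rx": 0,"ry": 0,"rz": 0},
    {"tx": 0.9,"ty": 0,"tz": 0.03,"rx": 0,"ry": 0,"rz": 0},
    {"tx": 1.2,"ty": 0,"tz": 0.03,"rx": 0,"ry": 0,"rz": 0},
    {"tx": 1.5,"ty": 0,"tz": 0.03,"rx": 0,"ry": 0,"rz": 0},
    {"tx": 1.7,"ty": 0,"tz": 0.03,"rx": 0,"ry": 0,"rz": 0},
    {"tx": 1.78,"ty": 0,"tz": 0.03,"rx": 0,"ry": 0,"rz": 0},
    {"tx": 1.78,"ty": 0,"tz": 0.03,"rx": 0,"ry": 0,"rz": 0},
    {"tx": 1.78,"ty": 0,"tz": 0.03,"rx": 0,"ry": 0,"rz": 0}
  ]
}}

```text
time: 19.2
ee_pos: [0.6525, -0.0198, 0.0334]
tcp_rot: [0.001, -0.675, 0.738, 0.0]
contact_force: [0.3, 7.9, 1.2]
gripper_width: -0.0
```

Run:
```python
from loc import *
go(.5,93,33.5)
```

```text
t 19.2 p [ 0.6525 -0.0198  0.0334] yaw -1.6588 F [0.3 7.9 1.2] w -0.0
to box (0.5, 93, 33.5) delta cm [ 0.36  0.02 -0.01] rvec [-0.001  0.002 -0.   ]
now in box [ 0.7 96.6 33.4]
```

Emit:
{"api": "apply_moves", "payload": {
  "steps": [
    {"tx": 0.15,"ty": 0,"tz": 0,"rx": 0,"ry": 0,"rz": 0},
    {"tx": 0.3,"ty": 0,"tz": 0,"rx": 0,"ry": 0,"rz": 0},
    {"tx": 0.3,"ty": 0,"tz": 0,"rx": 0,"ry": 0,"rz": 0},
    {"tx": 0.3,"ty": 0,"tz": 0,"rx": 0,"ry": 0,"rz": 0}
  ]
}}

```text
time: 19.6
ee_pos: [0.6527, -0.0204, 0.0334]
tcp_rot: [0.003, -0.675, 0.738, 0.001]
contact_force: [-0.3, 15.8, 1.5]
gripper_width: 0.004
```

Run:
```python
from loc import *
go(.5,93,33.5)
```

```text
t 19.6 p [ 0.6527 -0.0204  0.0334] yaw -1.6587 F [-0.3 15.8  1.5] w 0.004
to box (0.5, 93, 33.5) delta cm [ 0.3   0.05 -0.01] rvec [-0.003  0.005 -0.   ]
now in box [ 1.  96.  33.4]
```

Emit:
{"api": "apply_moves", "payload": {
  "steps": [
    {"tx": -1,"ty": 0,"tz": 0,"rx": 0,"ry": 0,"rz": 0},
    {"tx": -3,"ty": 0,"tz": 0,"rx": 0,"ry": 0,"rz": 0},
    {"tx": -6,"ty": 0,"tz": -1,"rx": 0,"ry": 0.1,"rz": 0},
    {"tx": -9,"ty": 0,"tz": -3,"rx": 0,"ry": 0.2,"rz": 0},
    {"tx": -11,"ty": 0,"tz": -4,"rx": 0,"ry": 0.3,"rz": 0},
    {"tx": -11,"ty": 0,"tz": -4,"rx": 0,"ry": 0.4,"rz": 0},
    {"tx": -11,"ty": 0,"tz": -4,"rx": 0,"ry": 0.5,"rz": 0},
    {"tx": -11,"ty": 0,"tz": -4,"rx": 0,"ry": 0.5,"rz": 0},
    {"tx": -11,"ty": 0,"tz": -4,"rx": 0,"ry": 0.5,"rz": 0}
  ]
}}

```text
time: 20.5
ee_pos: [0.661, 0.0851, 0.0725]
tcp_rot: [-0.183, -0.655, 0.714, -0.167]
contact_force: [-0.5, 0.2, 0.5]
gripper_width: -0.002
```

Run:
```python
from loc import *
go(0,200,70);f=cam('wrist');save(f,'w8',(140,0,420,200),2.8)
print(((proj(f,[P(-34,82,30),P(34,82,30),P(-34,82,46),P(34,82,46),P(0,82,40),P(0,86,40),P(-52,82,78),P(52,82,78),P(0,96,30)])-[140,0])*2.8).round(0).tolist())
```

```text
t 20.5 p [0.661  0.0851 0.0725] yaw -1.6574 F [-0.5  0.2  0.5] w -0.002
to box (0, 200, 70) delta cm [ 0.05 -0.    0.31] rvec [ 0.001 -0.5    0.001]
now in box [ -0.  201.9  72.5]
[[530.0, 231.0], [240.0, 231.0], [541.0, 190.0], [229.0, 190.0], [385.0, 206.0], [385.0, 222.0], [665.0, 86.0], [105.0, 86.0], [385.0, 286.0]]
```

View pics/w8.png

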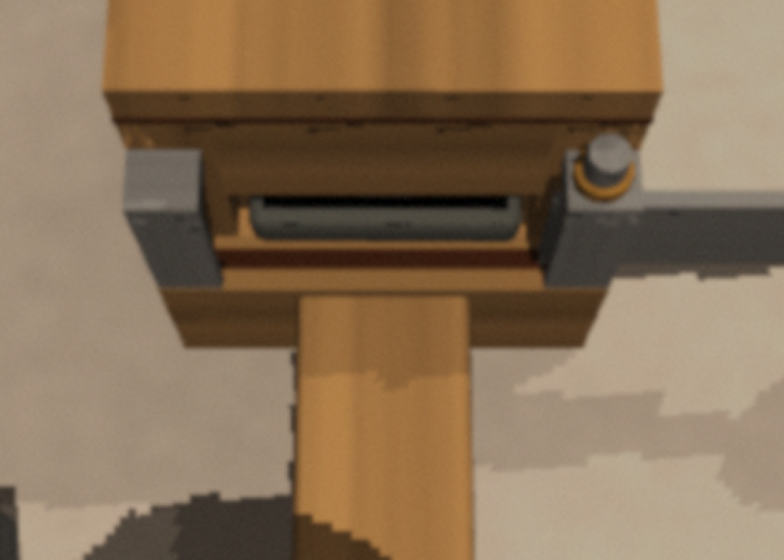

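w8 shows the phone tail filling the slot, with its end face at rows 207–239. The flush prediction, shifted by about 5 rows of calibration offset seen on the lid and slot edges, is 211–237. So it is flush within about 1 mm. Next I shut the knob.

Emit:
{"api": "apply_moves", "payload": {
  "steps": [
    {"tx": 0,"ty": 0,"tz": -1,"rx": 0,"ry": -0.1,"rz": 0},
    {"tx": 0,"ty": 0,"tz": -2,"rx": 0,"ry": -0.2,"rz": 0},
    {"tx": 0,"ty": 0,"tz": -4,"rx": 0,"ry": -0.3,"rz": 0},
    {"tx": 0,"ty": 0,"tz": -6,"rx": 0,"ry": -0.4,"rz": 0},
    {"tx": 0,"ty": 0,"tz": -6,"rx": 0,"ry": -0.5,"rz": 0},
    {"tx": 0,"ty": 0,"tz": -6,"rx": 0,"ry": -0.5,"rz": 0},
    {"tx": 0,"ty": 0,"tz": -6,"rx": 0,"ry": -0.5,"rz": 0}
  ]
}}

```text
time: 21.25
ee_pos: [0.6641, 0.1118, 0.1267]
tcp_rot: [0.0, -0.674, 0.738, -0.0]
contact_force: [-0.6, 0.5, -0.4]
gripper_width: -0.003
```

Run:
```python
from loc import *
go(-207,88,125)
```

```text
t 21.25 p [0.6641 0.1118 0.1267] yaw -1.6614 F [-0.6  0.5 -0.4] w -0.003
to box (-207, 88, 125) delta cm [14.14 20.74  0.16] rvec [-0.001 -0.    -0.003]
now in box [  0.8 228.8 126.7]
```

Emit:
{"api": "apply_moves", "payload": {
  "steps": [
    {"tx": 1,"ty": 3,"tz": 0,"rx": 0,"ry": 0,"rz": 0},
    {"tx": 2.5,"ty": 6.5,"tz": 0,"rx": 0,"ry": 0,"rz": 0},
    {"tx": 4.5,"ty": 10,"tz": 0,"rx": 0,"ry": 0,"rz": 0},
    {"tx": 7,"ty": 13.5,"tz": 0,"rx": 0,"ry": 0,"rz": 0},
    {"tx": 9.5,"ty": 17,"tz": 0,"rx": 0,"ry": 0,"rz": 0},
    {"tx": 12,"ty": 19.5,"tz": 0,"rx": 0,"ry": 0,"rz": 0},
    {"tx": 14.1,"ty": 20.7,"tz": 0,"rx": 0,"ry": 0,"rz": 0},
    {"tx": 14.1,"ty": 20.7,"tz": 0,"rx": 0,"ry": 0,"rz": 0},
    {"tx": 14.1,"ty": 20.7,"tz": 0,"rx": 0,"ry": 0,"rz": 0}
  ]
}}

```text
time: 22.15
ee_pos: [0.4456, -0.0089, 0.126]
tcp_rot: [-0.0, -0.675, 0.737, -0.0]
contact_force: [0.4, 0.2, -0.0]
gripper_width: 0.0
```

Run:
```python
from loc import *
go(-207,88,32)
```

```text
t 22.15 p [ 0.4456 -0.0089  0.126 ] yaw -1.6585 F [ 0.4  0.2 -0. ] w 0.0
to box (-207, 88, 32) delta cm [0.13 0.07 9.4 ] rvec [-0.    -0.001  0.   ]
now in box [-206.4   89.4  126. ]
```

Emit:
{"api": "apply_moves", "payload": {
  "steps": [
    {"tx": 0.1,"ty": 0.05,"tz": 2,"rx": 0,"ry": 0,"rz": 0},
    {"tx": 0.1,"ty": 0.05,"tz": 5,"rx": 0,"ry": 0,"rz": 0},
    {"tx": 0.1,"ty": 0.05,"tz": 7.5,"rx": 0,"ry": 0,"rz": 0},
    {"tx": 0.1,"ty": 0.05,"tz": 9,"rx": 0,"ry": 0,"rz": 0},
    {"tx": 0.1,"ty": 0.05,"tz": 9.4,"rx": 0,"ry": 0,"rz": 0},
    {"tx": 0.1,"ty": 0.05,"tz": 9.4,"rx": 0,"ry": 0,"rz": 0}
  ]
}}

```text
time: 22.75
ee_pos: [0.4453, -0.0093, 0.0313]
tcp_rot: [-0.001, -0.676, 0.737, 0.0]
contact_force: [-0.4, 0.0, 0.2]
gripper_width: 0.002
```

Emit:
{"api": "apply_moves", "payload": {
  "steps": [
    {"tx": 0,"ty": -1,"tz": 0,"rx": 0,"ry": 0,"rz": 0},
    {"tx": 0,"ty": -2,"tz": 0,"rx": 0,"ry": 0,"rz": 0},
    {"tx": 0,"ty": -3,"tz": 0,"rx": 0,"ry": 0,"rz": 0},
    {"tx": 0,"ty": -4,"tz": 0,"rx": 0,"ry": 0,"rz": 0},
    {"tx": 0,"ty": -5,"tz": 0,"rx": 0,"ry": 0,"rz": 0},
    {"tx": 0,"ty": -6,"tz": 0,"rx": 0,"ry": 0,"rz": 0},
    {"tx": 0,"ty": -6,"tz": 0,"rx": 0,"ry": 0,"rz": 0}
  ]
}}

```text
time: 23.45
ee_pos: [0.5072, -0.0151, 0.0323]
tcp_rot: [0.001, -0.675, 0.738, -0.001]
contact_force: [0.5, -0.4, 0.0]
gripper_width: -0.004
```

Run:
```python
from loc import *
go(-115,88,32)
```

```text
t 23.45 p [ 0.5072 -0.0151  0.0323] yaw -1.659 F [ 0.5 -0.4  0. ] w -0.004
to box (-115, 88, 32) delta cm [ 0.06 -2.94  0.04] rvec [-0.003  0.001 -0.   ]
now in box [-144.4   88.6   32.3]
```

Emit:
{"api": "apply_moves", "payload": {
  "steps": [
    {"tx": 0,"ty": -0.8,"tz": 0,"rx": 0,"ry": 0,"rz": 0},
    {"tx": 0,"ty": -1.6,"tz": 0,"rx": 0,"ry": 0,"rz": 0},
    {"tx": 0,"ty": -2.3,"tz": 0,"rx": 0,"ry": 0,"rz": 0},
    {"tx": 0,"ty": -2.8,"tz": 0,"rx": 0,"ry": 0,"rz": 0},
    {"tx": 0,"ty": -3.2,"tz": 0,"rx": 0,"ry": 0,"rz": 0},
    {"tx": 0,"ty": -3.2,"tz": 0,"rx": 0,"ry": 0,"rz": 0},
    {"tx": 0,"ty": -3.2,"tz": 0,"rx": 0,"ry": 0,"rz": 0}
  ]
}}

```text
time: 24.15
ee_pos: [0.5374, -0.0178, 0.0321]
tcp_rot: [0.001, -0.675, 0.737, -0.001]
contact_force: [0.2, 0.1, 0.3]
gripper_width: -0.001
```

Run:
```python
from loc import *
go(-115,88,32)
```

```text
t 24.15 p [ 0.5374 -0.0178  0.0321] yaw -1.6585 F [0.2 0.1 0.3] w -0.001
to box (-115, 88, 32) delta cm [0.06 0.09 0.01] rvec [-0.002  0.     0.   ]
now in box [-114.1   88.6   32.1]
```

Emit:
{"api": "apply_moves", "payload": {
  "steps": [
    {"tx": 0,"ty": -0.3,"tz": 0,"rx": 0,"ry": 0,"rz": 0},
    {"tx": 0,"ty": -0.5,"tz": 0,"rx": 0,"ry": 0,"rz": 0},
    {"tx": 0,"ty": -0.5,"tz": 0,"rx": 0,"ry": 0,"rz": 0},
    {"tx": 0,"ty": -0.5,"tz": 0,"rx": 0,"ry": 0,"rz": 0}
  ]
}}

```text
time: 24.55
ee_pos: [0.5378, -0.0183, 0.0317]
tcp_rot: [-0.003, -0.675, 0.738, 0.002]
contact_force: [-9.0, 4.6, 6.6]
gripper_width: -0.002
```

Run:
```python
from loc import *
go(-115,88,32);f=cam('wrist')
g=f['image'].astype(int)
print((proj(f,[P(-101,88,44),P(-101,88,60),P(-79,88,60),P(-79,88,44)])).round(0).tolist())
```

```text
t 24.55 p [ 0.5378 -0.0183  0.0317] yaw -1.6594 F [-9.   4.6  6.6] w -0.002
to box (-115, 88, 32) delta cm [ 0.01  0.14 -0.03] rvec [ 0.007 -0.001 -0.001]
now in box [-113.6   88.1   31.7]
[[248.0, 277.0], [245.0, 297.0], [187.0, 298.0], [196.0, 277.0]]
```

Emit:
{"api": "apply_moves", "payload": {
  "steps": [
    {"tx": 0,"ty": -0.3,"tz": 0,"rx": 0,"ry": 0,"rz": 0},
    {"tx": 0,"ty": -0.5,"tz": 0,"rx": 0,"ry": 0,"rz": 0},
    {"tx": 0,"ty": -0.5,"tz": 0,"rx": 0,"ry": 0,"rz": 0}
  ]
}}

```text
time: 24.9
ee_pos: [0.5378, -0.0186, 0.0314]
tcp_rot: [-0.007, -0.675, 0.738, 0.006]
contact_force: [-20.0, 10.1, 15.5]
gripper_width: -0.001
```

Emit:
{"api": "apply_moves", "payload": {
  "steps": [
    {"tx": 0,"ty": 1.5,"tz": 0,"rx": 0,"ry": 0,"rz": 0},
    {"tx": 0,"ty": 4,"tz": 0,"rx": 0,"ry": 0,"rz": 0},
    {"tx": 0,"ty": 5,"tz": -2,"rx": 0,"ry": 0,"rz": 0},
    {"tx": -2,"ty": 5,"tz": -5,"rx": 0,"ry": 0,"rz": 0},
    {"tx": -6,"ty": 5,"tz": -9,"rx": 0,"ry": 0,"rz": 0},
    {"tx": -10,"ty": 4,"tz": -12,"rx": 0,"ry": 0,"rz": 0},
    {"tx": -13,"ty": 2,"tz": -12,"rx": 0,"ry": 0,"rz": 0},
    {"tx": -14,"ty": 0,"tz": -12,"rx": 0,"ry": 0,"rz": 0},
    {"tx": -14,"ty": -2,"tz": -12,"rx": 0,"ry": 0,"rz": 0},
    {"tx": -14,"ty": -3,"tz": -12,"rx": 0,"ry": 0,"rz": 0}
  ]
}}

```text
time: 25.9
ee_pos: [0.5902, 0.1187, 0.152]
tcp_rot: [0.001, -0.676, 0.737, -0.0]
contact_force: [-0.1, -0.4, -0.2]
gripper_width: -0.002
```

Run:
```python
from loc import *
M,p=st();go(-60,215,120);f=cam('wrist');save(f,'w9',None,1.2)
print('home knob top',(proj(f,[P(-101,88,60),P(-79,88,60),P(-90,88,44)])*1.2).round(0).tolist(),'plate',(proj(f,[P(-36,88,53.5),P(36,88,53.5)])*1.2).round(0).tolist(),'lid',(proj(f,[P(-52,82,78)])*1.2).round(0))
```

```text
t 25.9 p [0.5902 0.1187 0.152 ] yaw -1.6581 F [-0.1 -0.4 -0.2] w -0.002
t 25.9 p [0.5902 0.1187 0.152 ] yaw -1.6581 F [-0.1 -0.4 -0.2] w -0.002
to box (-60, 215, 120) delta cm [ 1.42 -1.34  3.2 ] rvec [-0.001  0.     0.   ]
now in box [-73.4 229.2 152. ]
home knob top [[389.0, -21.0], [345.0, -21.0], [364.0, -11.0]] plate [[261.0, -17.0], [122.0, -17.0]] lid [[286. -50.]]
```

View pics/w9.png

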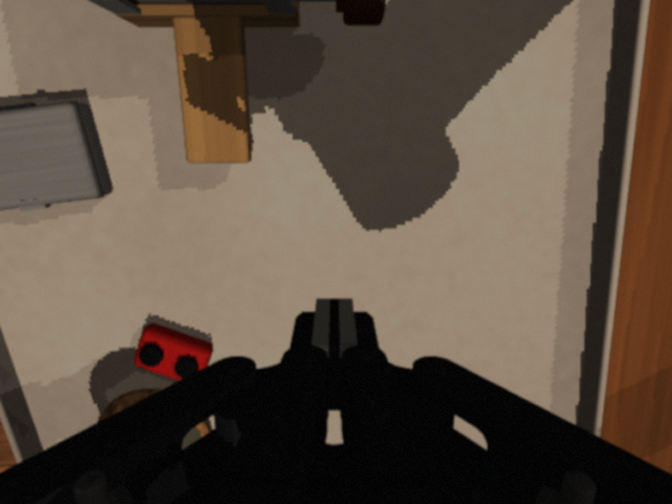

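w9 shows the knob back at the box side (cols 338–383, home predicted 345–389). The slot face is out of frame, so I tilt for one last look, combined with the scene view.

Emit:
{"api": "apply_moves", "payload": {
  "steps": [
    {"tx": 0,"ty": -1.5,"tz": 0,"rx": 0,"ry": 0.1,"rz": 0},
    {"tx": 0,"ty": -3.5,"tz": 1.5,"rx": 0,"ry": 0.2,"rz": 0},
    {"tx": 0,"ty": -5,"tz": 3,"rx": 0,"ry": 0.3,"rz": 0},
    {"tx": 1,"ty": -5,"tz": 5,"rx": 0,"ry": 0.4,"rz": 0},
    {"tx": 2,"ty": -5,"tz": 6,"rx": 0,"ry": 0.5,"rz": 0},
    {"tx": 2,"ty": -5,"tz": 6,"rx": 0,"ry": 0.55,"rz": 0},
    {"tx": 2,"ty": -5,"tz": 6,"rx": 0,"ry": 0.55,"rz": 0},
    {"tx": 2,"ty": -5,"tz": 6,"rx": 0,"ry": 0.55,"rz": 0}
  ]
}}

```text
time: 26.75
ee_pos: [0.6365, 0.0937, 0.0921]
tcp_rot: [-0.2, -0.65, 0.71, -0.183]
contact_force: [0.2, 0.4, 0.9]
gripper_width: 0.003
```

Run:
```python
from loc import *
st();old=load('scene')['image'];oside=load('side')['image'];f=cam('wrist');a=cam('scene');b=cam('side')
w=f['image'][0:210,:];L=cv2.resize(w,(800,300))
Rr=np.hstack([cv2.resize(a['image'],(400,300)),cv2.resize(b['image'],(400,300))])
cv2.imwrite('pics/w10.png',np.vstack([L,Rr])[:,:,::-1])
s=800/560
print((proj(f,[P(-101,88,44),P(-79,88,44),P(-52,82,78),P(52,82,78),P(-36,90,53.5),P(36,90,53.5),P(-36,90,31.5)])*s).round(0).tolist())
```

```text
t 26.75 p [0.6365 0.0937 0.0921] yaw -1.659 F [0.2 0.4 0.9] w 0.003
[[554.0, 135.0], [508.0, 135.0], [461.0, 76.0], [212.0, 77.0], [420.0, 127.0], [264.0, 128.0], [418.0, 153.0]]
```

View pics/w10.png

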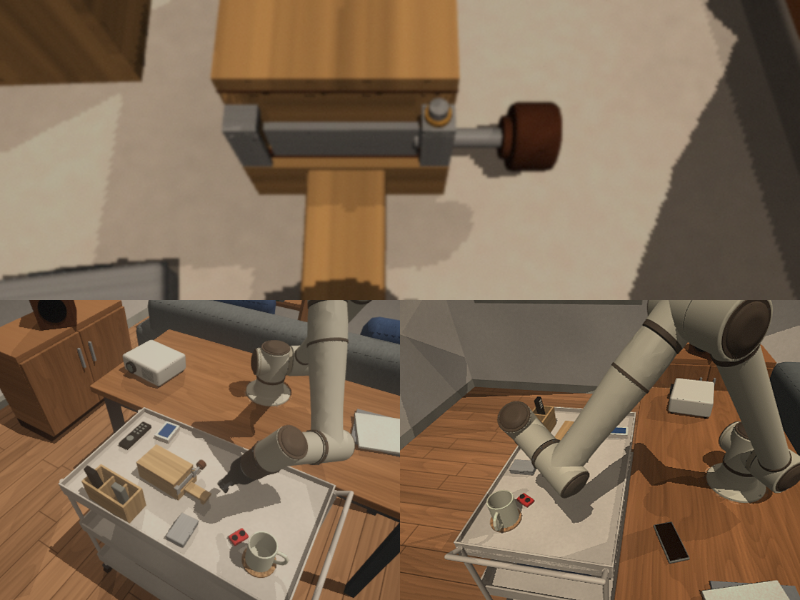

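w10 shows the plate spanning the slot at cols 264–420, as predicted for shut, with the knob home at cols 503–562. The bystanders are where they began and the arm is clear, so I hand in.

```bash
python3 -c "
from rig import *
print(sign_off())"
```

```text
the job is handed in; nothing more can be done
None
```

The phone is in the box, flush with the panel, and the slot is shut over it. I handed the job in at about 27 s of the 72 s allowed.

**What I did:**
- I drew the knob out to its stop.
- I laid the phone on the sill with its lead about 24 mm in the slot and let go.
- I gripped it afresh at the tail, about 8 mm from the end, and fed it in 70 mm. The guides keep the gripping fingers from going further.
- I pushed the last 38 mm with the shut fingers against the tail until they were stopped at about 16 N, then pushed the knob home.

**What the last checks showed:**
- **Knob out:** the camera showed it within about 1 mm of fully out.
- **Phone flush:** it looked flush to about 1 mm before shutting. This allows for a picture offset of about 1.5 mm seen on the lid and slot edges.
- **Slot shut:** the plate spans the slot as predicted, and the knob held firm against a 20 N push.
- **Other things:** none of the bystanders seen in the last pictures had visibly moved, judged by eye, and the robot was touching nothing.

**Disagreements:** the shut fingers stopped about 3 mm before where I expected, most likely because they met the panel itself. One view put the knob about 3 mm further in than predicted, but the closer last view agreed with home. No other check failed.

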